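Draw the rolling pin out of a drawer that opens only part way

ROBOT

A 6-joint arm with a two-finger parallel gripper is mounted at the origin on a cart in front of the work surface, level with it; the furniture and walls round the work are solid. World frame = base frame: x ahead of the robot, y to its left, z up, the work surface at z = 0. Lengths are in m, angles in rad, forces in N, time in s.
With the tool pointing down it reaches from about 0.375 to 0.975 m from the base axis. Payload 3.8 kg.
Tool frame: the origin (TCP) lies at the very end of the fingers, on their centre line; the grasp point (between the pads) lies 19 mm behind it; z points along the fingers, y is the direction in which the jaws open and shut (so a half turn about z gives the same grasp; the last joint's range is limited). The gripper opens to 85 mm and grips with 20 to 120 N. Pads are 22 mm wide; open, the fingers measure 114 mm over their backs; the gripper's body (76 mm by 85 mm) begins 54 mm behind the grasp point. The pads swing forward as they close: fully open they stand 13 mm farther back than shut.
Start: joints at [-1.223, 0.264, 1.604, -0, 1.274, -0.037], TCP at [0.253, -0.626, 0.231] pointing down, gripper open.
Joint ranges: [-2.63, 2.63], [-0.94, 2.18], [0.31, 2.57], [-1.31, 4.45], [0, 2.66], [-2.55, 2.55]. Speed limits (rad/s): [2.57, 2.57, 3.14, 3.14, 3.14, 3.14].

INTERFACE

Orientations are given as a rotation vector (axis times angle).
In Python, from workcell import bot, viewer, finish_job gives the robot as it stands.
- The arm moves only by the tool servo_tool, never from a script. Its argument "plan" is a list that holds one entry, the list of rows, each a list of 6 numbers: the shift along the tool's x, y, z in cm, then the turn, a rotation vector about the tool's x, y, z in degrees. A call has 1 to 20 rows; each row is the pose to reach, as a shift and turn from the pose measured when the call began, along the tool's axes at that moment; what a row does not reach only later rows make up. A row lasts 1/12 s, in which the tool goes at most 41.7 mm and 7.16 degrees, less where a joint would pass 70% of its speed; a pose out of reach is approached as far as the arm can. A call with a gripper value outside its range is refused whole. "claw" is the finger opening in cm, from 0 to 8.54, set as the call begins (left out, the last holds). The fingers move at their own pace and stop on an object; "grip_force" is the grip in N (left out, the last holds). Time passes only in rows, so rows that repeat a pose let the fingers close. It gives the time, the measured TCP pose, the force and the opening at its end, in the units of the state.
- bot.read_state(): the state, without advancing time (a new reading comes with each control period).
- viewer.read_camera(name): name is "scene" or "top" or "wrist"; returns a dict with "color" (400x640x3 uint8, red, green, blue), "fx", "fy", "cx", "cy" (pixels), "eye" and "rotation" of the camera in the world; the wrist camera has in their place "T_tool_cam" (4x4, takes a point from camera to tool coordinates, whose origin is the TCP and whose axes are the flange's). Camera axes: x right, y down, z forward; pixel columns grow to the right and rows downward; lengths in m; the calibration is good to about 2 mm. A picture is of the moment at which its call begins: read the wrist's pose just before it. There is no depth.
- finish_job(): hands the job in, once; it reports no verdict.
The state is a dict: "time": time; "q": joint angles; "joint_vel": joint speeds; "joint_torque": joint torques, N m; "tool_pos": TCP position; "tcp_rot": TCP orientation; "wrist_force": force on the tool from outside, world axes, zero at the start; "torque": the same for the moment, N m; "width": opening from 0.0 (shut) to 1.0 (fully open).
Only numpy, scipy, OpenCV 4.12 (cv2) and the standard library are available. Lean on these libraries where they do the work, as an engineer would, in place of code of your own. Each camera call takes 0.05 s, during which the arm holds its last target.

TASK

Pull the drawer of the little bench unit out to its stop, then get the rolling pin out of it: the drawer does not come out far enough for a straight lift, so raise the pin's front end over the drawer front and draw it out on a slant from under the unit's top. Finish still holding the pin in the gripper, still and level in the air, well clear above the height of the unit's top. Leave the jars and crockery standing around undisturbed.

Things in the scene. Friction and masses are not known exactly. Their poses are not given: they have to be found in the camera images.
- drawer_unit: Low oak bench unit with one drawer, fixed to the worktop: 312 mm deep (its x), 234 mm wide (its y), 114 mm high. Origin: centre of its underside, on the worktop. The drawer opens towards its -x; the case's open front lies at x = -156 mm, covered while shut by the drawer front.
- top_edge (a point): Middle of the lower front edge of the unit's top panel, which roofs the drawer's back part: 100 mm above the worktop, at x = -159 mm of the unit; the panel is 14 mm thick (upper face at 114 mm). The pin must come out below this edge.
- front_edge (a point): Middle of the drawer front's upper edge: 98 mm above the worktop, front 14 mm thick and 230 mm wide. The pin must come out above this edge. Moves with the drawer (with the drawer out it is 180 mm farther along the unit's -x).
- lane_floor (a point): Centre of the pin lane's floor, 20 mm above the worktop; moves with the drawer. In the unit's axes the inside runs 138 mm either way in x, and in y from -69 mm (a 60 mm high divider, top over the worktop) to +69 mm (side wall, 72 mm). Two cross rests 12 mm thick, at x -112 and +112 mm, hold the pin's handles in 24 mm wide notches (bottom 20 mm, cheeks 36 mm over this floor); between them it is open.
- pin_drawer (a joint): How far the drawer is out, in m: 0 shut, 0.18 at its hard stop. It stays where it is left; about 3 N of sliding friction.
- drawer_handle (a point): Middle of the drawer's straight brass bar handle: 10 mm thick, 124 mm long along the unit's y, its axis 38 mm in front of the drawer front's outer face and 78 mm above the worktop, on two posts 48 mm either side of the middle; the 96 mm between the posts and the 33 mm gap behind the bar are free from above. Moves with the drawer.
- rolling_pin: Wooden rolling pin, 0.2 to 0.3 kg, 260 mm long: barrel 36 mm thick and 180 mm long, with a 20 mm thick, 40 mm long handle at each end. Origin at its centre on the axis; its x axis runs along the pin, from the front end (towards the drawer front) to the back end. It lies lengthwise in the drawer, axis 50 mm above the worktop, barrel 12 mm clear of the drawer floor, and moves with the drawer.
- pin_front (a point): Centre of the end face of the pin's front handle (nearest the drawer front), on the pin's axis.
- pin_back (a point): Centre of the end face of the pin's back handle, on the pin's axis; with the drawer at its stop it is still about 88 mm under the unit's top.
- teaspoon: Steel teaspoon, 130 mm, lying in the narrow lane of the drawer beside the pin; it may stay there. Origin at the centre of its underside.
- clip_jar: Clip-top glass jar, 91x80x134 mm, on the back part of the unit's top. Origin at the centre of its base. Leave alone.
- herb_bottle: Small corked glass bottle, 44x47x95 mm, on the back part of the unit's top. Origin at the centre of its base. Leave alone.
- corked_bottle: Small corked glass bottle, 48x48x100 mm, on the back part of the unit's top. Origin at the centre of its base. Leave alone.
- bowl: White pinch bowl, 105 mm across, 51 mm high, on the worktop right of the drawer's path. Origin at the centre of its base. Leave alone.
- salt: Salt shaker, 44 mm across, 90 mm high, on the worktop right of the drawer's path. Origin at the centre of its base. Leave alone.
- mug: Two-tone mug, 78 mm across, 113 mm with handle, 100 mm high, on the worktop right of the drawer's path. Origin at the centre of its base. Leave alone.

How it is judged:
By the outcome, as a careful person would: the job done as asked, in the order asked, and still so for the second after the job is handed in, while the arm keeps its last pose, push and grip.
It also fails if it takes over 51 s, if anything falls off the work surface, if the arm or the gripper's body presses on something with over 40 N, if the wrist force passes 120 N, or if a joint passes its speed limit or range.

## Working session

There is one attempt and no reset: what is moved stays moved. The work goes in short steps, Python scripts to look and compute and a tool call to move; the robot and the scene stay as the last step left them, time stands still between calls to the robot, and variables do not carry over. Pictures are saved under pics/ and viewed, and the job is handed in when it is done.

Besides the shell and the picture viewer there is one more tool, called after "Emit:" by a JSON object that holds its "name" and its "arguments", one argument or row to a line. servo_tool: Moves the arm, as the interface text tells. Its arguments: {"type":"object","properties":{"plan":{"type":"array"},"claw":{"type":"number"},"grip_force":{"type":"number"}},"required":["plan"]}

```bash
mkdir -p pics; ls
python3 - <<'E'
from workcell import bot, viewer
import cv2,numpy as np
s=bot.read_state(); print(s)
for n in ("scene","top"):
    c=viewer.read_camera(n); cv2.imwrite(f"pics/{n}0.png",c["color"][:,:,::-1])
    print(n,{k:c[k] for k in c if k!="color"})
E
```

```text
pics
{'time': 0.0, 'q': array([-1.22290743e+00,  2.64799357e-01,  1.60537261e+00,  3.90686632e-06,
        1.27369295e+00, -3.69192235e-02]), 'joint_vel': array([ 0.00126553, -0.00024331,  0.00059183,  0.00086593,  0.00113144,
        0.00022673]), 'joint_torque': array([-1.99284397e-03, -5.15117526e+01, -3.67312896e+01, -2.31380800e-04,
        1.29561828e-02,  1.13192630e-05]), 'tool_pos': array([ 0.25312125, -0.62495713,  0.22993164]), 'tcp_rot': array([-3.08141831e+00, -6.00301517e-01,  5.46546661e-04]), 'wrist_force': array([ 0.08583568, -0.01758983, -0.42734654]), 'torque': array([-0.05939569,  0.01345771,  0.00695677]), 'width': 1.0007078082375478}
scene {'fx': 431.0568022223786, 'fy': 431.0568022223786, 'cx': 315.8310472051067, 'cy': 202.3233921155112, 'eye': array([ 0.70454971, -1.05055026,  0.93282677]), 'rotation': array([-2.2098906 , -0.22143808,  0.10425674])}
top {'fx': 388.0371724374041, 'fy': 388.0371724374041, 'cx': 314.0512987123957, 'cy': 195.63227176519212, 'eye': array([0.31586108, 0.01654764, 1.17566306]), 'rotation': array([-2.10561526,  2.14455413, -0.16458553])}
```

View pics/scene0.png

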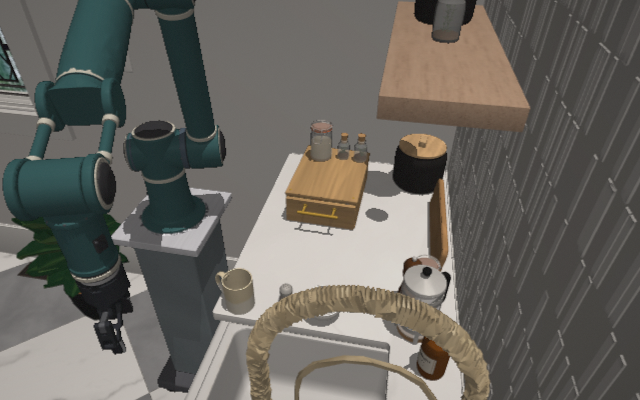

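View pics/top0.png

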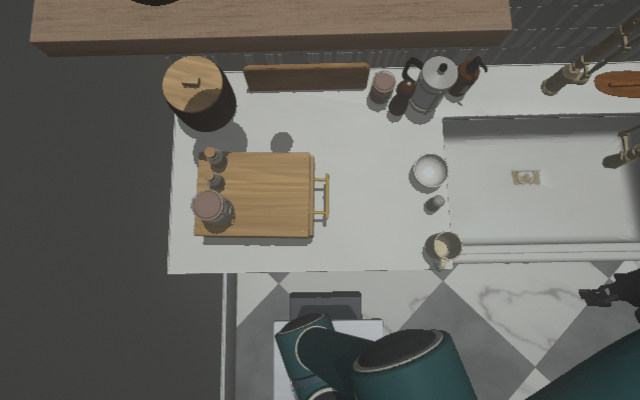

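The top view shows the unit at about (205–315, 152–238), opening to image right, with its handle at x≈325. The bowl, salt and mug are at x≈430–445. I'll enlarge both views.

Run:
```python
import cv2
a=cv2.imread("pics/top0.png")[140:250,180:340]; cv2.imwrite("pics/top0c.png",cv2.resize(a,None,fx=5,fy=5,interpolation=cv2.INTER_CUBIC))
a=cv2.imread("pics/scene0.png")[115:240,270:400]; cv2.imwrite("pics/scene0c.png",cv2.resize(a,None,fx=4.5,fy=4.5,interpolation=cv2.INTER_CUBIC))
```

```text
(no output)
```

View pics/top0c.png

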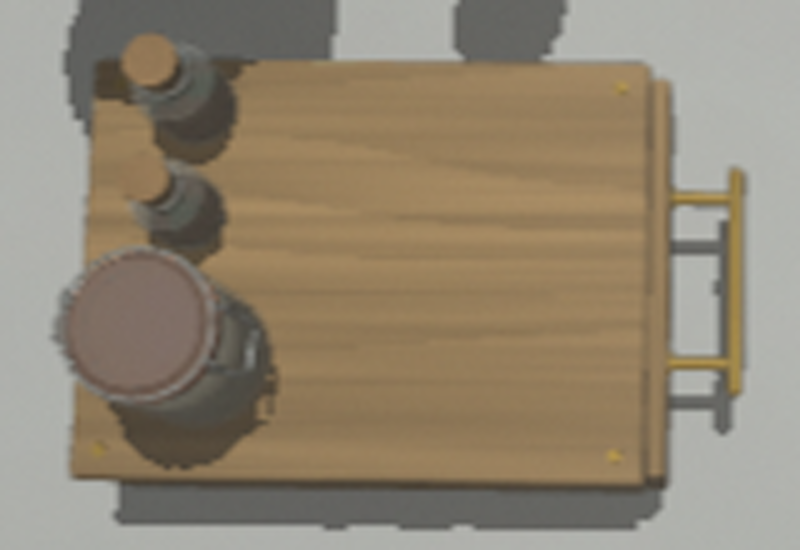

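View pics/scene0c.png

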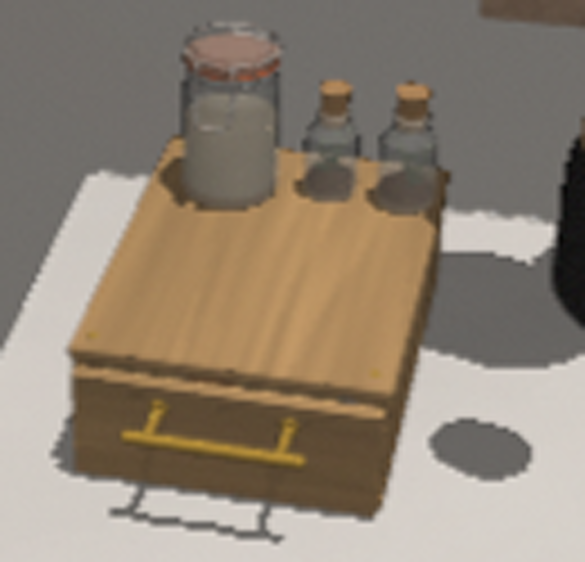

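```bash
cat > h.py <<'E'
import numpy as np
from scipy.spatial.transform import Rotation as R
CAM={"scene":dict(f=431.0568,c=(315.831,202.3234),eye=np.array([0.70454971,-1.05055026,0.93282677]),rot=np.array([-2.2098906,-0.22143808,0.10425674])),
"top":dict(f=388.03717,c=(314.0513,195.63227),eye=np.array([0.31586108,0.01654764,1.17566306]),rot=np.array([-2.10561526,2.14455413,-0.16458553]))}
def proj(n,P):
    c=CAM[n]; p=R.from_rotvec(c["rot"]).inv().apply(np.atleast_2d(P)-c["eye"])
    return p[:,:2]/p[:,2:]*c["f"]+np.array(c["c"])
def back(n,uv,z):
    c=CAM[n]; d=R.from_rotvec(c["rot"]).apply([(uv[0]-c["c"][0])/c["f"],(uv[1]-c["c"][1])/c["f"],1])
    return c["eye"]+d*(z-c["eye"][2])/d[2]
def U(par,p):
    x,y,a=par[:3]; p=np.atleast_2d(p); ca,sa=np.cos(a),np.sin(a)
    return np.c_[x+ca*p[:,0]-sa*p[:,1], y+sa*p[:,0]+ca*p[:,1], p[:,2]]
E
python3 - <<'E'
from h import *
from scipy.optimize import least_squares
px=lambda X,Y,s,o:((X+.5)/s-.5+o[0],(Y+.5)/s-.5+o[1])
obs=[]
for X,Y,p in [(648,66,(-.159,-.117,.114)),(645,487,(-.159,.117,.114)),(70,478,(.156,.117,.114)),(95,60,(.156,-.117,.114)),(737,170,(-.208,-.062,.078)),(735,393,(-.208,.062,.078))]:
    obs.append(("top",px(X,Y,5,(180,140)),p))
for X,Y,p in [(124,435,(-.208,.062,.078)),(303,461,(-.208,-.062,.078)),(72,352,(-.159,.117,.114)),(395,397,(-.159,-.117,.114)),(440,175,(.156,-.117,.114))]:
    obs.append(("scene",px(X,Y,4.5,(270,115)),p))
f=lambda q:np.concatenate([proj(n,U(q,p))[0]-uv for n,uv,p in obs])
r=least_squares(f,[.5,.3,1.57],loss="soft_l1"); print(r.x, np.round(f(r.x).reshape(-1,2),2))
print("handle",U(r.x,[-.208,0,.078]))
for nm,uv in [("bowl",(430,170)),("salt",(434,204)),("mug",(443,250))]: print(nm,back("top",uv,.05))
E
```

```text
[0.50841574 0.20415611 1.54518128] [[ 0.48  0.22]
 [ 0.16 -1.05]
 [ 0.4  -0.13]
 [ 0.42  1.01]
 [-0.26  1.3 ]
 [ 0.   -0.69]
 [ 1.11  0.26]
 [-0.48  0.03]
 [-0.11 -1.45]
 [-0.57 -1.64]
 [ 1.89 -1.82]]
handle [[ 0.50308839 -0.00377566  0.078     ]]
bowl [ 0.57992586 -0.31190284  0.05      ]
salt [ 0.47800743 -0.31666877  0.05      ]
mug [ 0.34474358 -0.33309194  0.05      ]
```

```bash
cat >> h.py <<'E'
PAR=np.array([0.5084,0.2042,1.5452])
def cmd(p,Rt,s=None,pr=True):
    """world TCP target + rotation -> row in cm/deg from current pose"""
    if s is None:
        from workcell import bot; s=bot.read_state()
    R0=R.from_rotvec(s["tcp_rot"]); d=R0.inv().apply(np.array(p)-s["tool_pos"])*100
    rv=(R0.inv()*Rt).as_rotvec(degrees=True)
    return np.round(np.r_[d,rv],2)
def tool(yaw,pitch=0.):
    """tool down; tool y axis along (cos yaw, sin yaw); then pitch (rad) about tool y"""
    y=np.array([np.cos(yaw),np.sin(yaw),0]); z=np.array([0,0,-1.]); x=np.cross(y,z)
    return R.from_matrix(np.c_[x,y,z])*R.from_euler("y",pitch)
E
python3 - <<'E'
from h import *
from workcell import bot
s=bot.read_state(); print(R.from_rotvec(s["tcp_rot"]).as_matrix().round(3))
h=U(PAR,[-.208,0,.078])[0]
for k in (0,np.pi):
  print(cmd([h[0],h[1],.2],tool(PAR[2]+k)), cmd([h[0],h[1],.2],tool(PAR[2]+np.pi/2+k)))
E
```

```text
[[ 0.927  0.375 -0.001]
 [ 0.375 -0.927  0.002]
 [ 0.    -0.002 -1.   ]]
[ 4.6490e+01 -4.8200e+01  3.1100e+00 -3.0000e-02 -1.7000e-01 -1.5649e+02] [ 4.6490e+01 -4.8200e+01  3.1100e+00 -8.0000e-02  1.1000e-01  1.1351e+02]
[ 4.649e+01 -4.820e+01  3.110e+00 -1.200e-01  2.000e-02  2.351e+01] [ 46.49 -48.2    3.11  -0.1   -0.07 -66.49]
```

Emit:
{"name": "servo_tool", "arguments": {
  "plan": [
    [[46.5,-48.2,3.0,0,0,23.5],[46.5,-48.2,3.0,0,0,23.5],[46.5,-48.2,3.0,0,0,23.5],[46.5,-48.2,3.0,0,0,23.5],[46.5,-48.2,3.0,0,0,23.5],[46.5,-48.2,3.0,0,0,23.5],[46.5,-48.2,3.0,0,0,23.5],[46.5,-48.2,3.0,0,0,23.5],[46.5,-48.2,3.0,0,0,23.5],[46.5,-48.2,3.0,0,0,23.5],[46.5,-48.2,3.0,0,0,23.5],[46.5,-48.2,3.0,0,0,23.5],[46.5,-48.2,3.0,0,0,23.5],[46.5,-48.2,3.0,0,0,23.5],[46.5,-48.2,3.0,0,0,23.5],[46.5,-48.2,3.0,0,0,23.5],[46.5,-48.2,3.0,0,0,23.5],[46.5,-48.2,3.0,0,0,23.5],[46.5,-48.2,3.0,0,0,23.5],[46.5,-48.2,3.0,0,0,23.5]]
  ],
  "claw": 3.4,
  "grip_force": 40
}}

```text
time: 1.77
tool_pos: [0.5026, -0.0047, 0.2008]
tcp_rot: [-3.14, 0.041, 0.002]
wrist_force: [0.0, -0.5, 0.4]
width: 0.4
```

Run:
```python
from h import *
from workcell import bot,viewer
import cv2
s=bot.read_state();print(s)
c=viewer.read_camera("wrist"); cv2.imwrite("pics/w1.png",c["color"][:,:,::-1]); print({k:c[k] for k in c if k!="color"})
np.save("w1.npy",np.r_[s["tool_pos"],s["tcp_rot"]])
```

```text
{'time': 1.7667, 'q': array([-5.97705665e-02, -4.15809106e-02,  1.99915079e+00,  1.40467011e-03,
        1.18567441e+00,  1.53665617e+00]), 'joint_vel': array([-0.01810401, -0.00672571, -0.00067898,  0.00313299, -0.00117766,
        0.00162061]), 'joint_torque': array([ 7.39799850e-01, -3.30696416e+01, -3.56738806e+01,  5.69811172e-02,
       -1.22702833e-03, -3.75545889e-03]), 'tool_pos': array([ 0.50260781, -0.004679  ,  0.20078971]), 'tcp_rot': array([-3.13994562e+00,  4.10715475e-02,  2.49447289e-03]), 'wrist_force': array([ 0.00961867, -0.51506438,  0.41341251]), 'torque': array([0.02235431, 0.04672766, 0.01434197]), 'width': 0.39997176004578344}
{'fx': 278.91981960387494, 'fy': 278.91981960387494, 'cx': 319.54136826599085, 'cy': 199.9494125009785, 'T_tool_cam': array([[ 4.52441236e-04, -9.57295469e-01, -2.89111016e-01,
         7.46736941e-02],
       [ 9.99999841e-01,  5.30819120e-04, -1.92692674e-04,
         4.44562749e-04],
       [ 3.37929479e-04, -2.89110883e-01,  9.57295557e-01,
        -1.42416212e-01],
       [ 0.00000000e+00,  0.00000000e+00,  0.00000000e+00,
         1.00000000e+00]])}
```

View pics/w1.png

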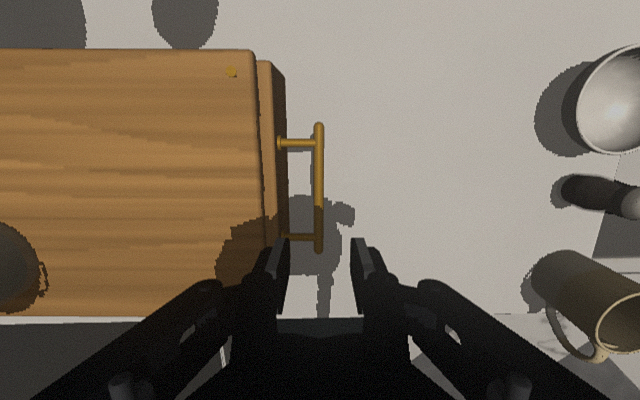

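The wrist view shows the bar handle vertical at column ≈319, with ends at rows ≈123 and ≈252. The panel's far front corner is at about (252, 50). I'll refine the pose from these.

```bash
cat >> h.py <<'E'
WK=(278.9198,319.5414,199.9494)
TTC=np.array([[4.52441236e-04,-9.57295469e-01,-2.89111016e-01,7.46736941e-02],[9.99999841e-01,5.30819120e-04,-1.92692674e-04,4.44562749e-04],[3.37929479e-04,-2.89110883e-01,9.57295557e-01,-1.42416212e-01],[0,0,0,1]])
def wback(st,uv,z):
    T=R.from_rotvec(st[3:6]); d=TTC[:3,:3]@np.array([(uv[0]-WK[1])/WK[0],(uv[1]-WK[2])/WK[0],1]); d=T.apply(d)
    e=st[:3]+T.apply(TTC[:3,3]); return e+d*(z-e[2])/d[2]
E
python3 - <<'E'
from h import *
s=np.load("w1.npy")
print("bar ends",wback(s,(319,123),.078),wback(s,(318.5,252.5),.078))
print("expect",U(PAR,[[-.208,-.062,.078],[-.208,.062,.078]]))
print("corner",wback(s,(254,50),.114),U(PAR,[-.159,-.117,.114]))
E
```

```text
bar ends [ 0.57067589 -0.0061551   0.078     ] [ 0.43916564 -0.00217222  0.078     ]
expect [[ 0.56505624 -0.00531866  0.078     ]
 [ 0.44109685 -0.00214507  0.078     ]]
corner [0.62477329 0.04029196 0.114     ] [[0.6212923  0.04225764 0.114     ]]
```

Emit:
{"name": "servo_tool", "arguments": {
  "plan": [
    [[0.1,0,4,0,0,0],[0.1,0,8,0,0,0],[0.1,0,11,0,0,0],[0.1,0,13,0,0,0],[0.1,0,14,0,0,0],[0.1,0,14,0,0,0]]
  ]
}}

```text
time: 2.32
tool_pos: [0.5009, -0.006, 0.0584]
tcp_rot: [-3.14, 0.046, 0.01]
wrist_force: [-0.4, 0.8, 0.5]
width: 0.4
```

Emit:
{"name": "servo_tool", "arguments": {
  "plan": [
    [[0,0,0,0,0,0],[0,0,0,0,0,0],[0,0,0,0,0,0],[0,0,0,0,0,0],[0,0,0,0,0,0],[0,0,0,0,0,0]]
  ],
  "claw": 0
}}

```text
time: 2.82
tool_pos: [0.5016, -0.0064, 0.0596]
tcp_rot: [-3.14, 0.045, 0.008]
wrist_force: [-3.1, -1.8, 4.0]
width: 0.105
```

Run:
```python
from h import *
from workcell import bot
s=bot.read_state(); p=s["tool_pos"]
print(s["time"],p,s["wrist_force"],s["width"])
d=U(PAR,[-1,0,0])[0]-U(PAR,[0,0,0])[0]
R0=R.from_rotvec(s["tcp_rot"]); print(R0.inv().apply(d)*18, cmd(p,tool(PAR[2]+np.pi)))
```

```text
2.8167 [ 0.50163474 -0.00637075  0.05963934] [-3.07446943 -1.80772958  3.97973398] 0.10490747846589334
[ 6.04903375e-02  1.79998924e+01 -1.46039188e-02] [ 0.    0.    0.   -0.05  0.29 -0.19]
```

Emit:
{"name": "servo_tool", "arguments": {
  "plan": [
    [[0,0.5,0,0,0,0],[0,1.5,0,0,0,0],[0,3,0,0,0,0],[0,4.5,0,0,0,0],[0,6,0,0,0,0],[0,7.5,0,0,0,0],[0,9,0,0,0,0],[0,10.5,0,0,0,0],[0,12,0,0,0,0],[0,13.5,0,0,0,0],[0,15,0,0,0,0],[0,16,0,0,0,0],[0,16.8,0,0,0,0],[0,17.4,0,0,0,0],[0,17.8,0,0,0,0],[0.1,18.1,0,0,0,0],[0.1,18.3,0,0,0,0],[0.1,18.4,0,0,0,0]]
  ]
}}

```text
time: 4.32
tool_pos: [0.4962, -0.1833, 0.0595]
tcp_rot: [-3.127, 0.051, 0.014]
wrist_force: [-2.8, 31.2, 13.8]
width: 0.101
```

Run:
```python
from h import *
from workcell import bot,viewer
import cv2
s=bot.read_state(); p=s["tool_pos"]
print(s["time"],p,s["wrist_force"],s["width"])
c=viewer.read_camera("top"); a=c["color"][130:260,180:360,::-1]; cv2.imwrite("pics/top1.png",cv2.resize(a,None,fx=4.4,fy=4.4,interpolation=cv2.INTER_CUBIC))
```

```text
4.3167 [ 0.49619516 -0.18327278  0.05951178] [-2.82418111 31.1898867  13.77286403] 0.10084869586300353
```

View pics/top1.png

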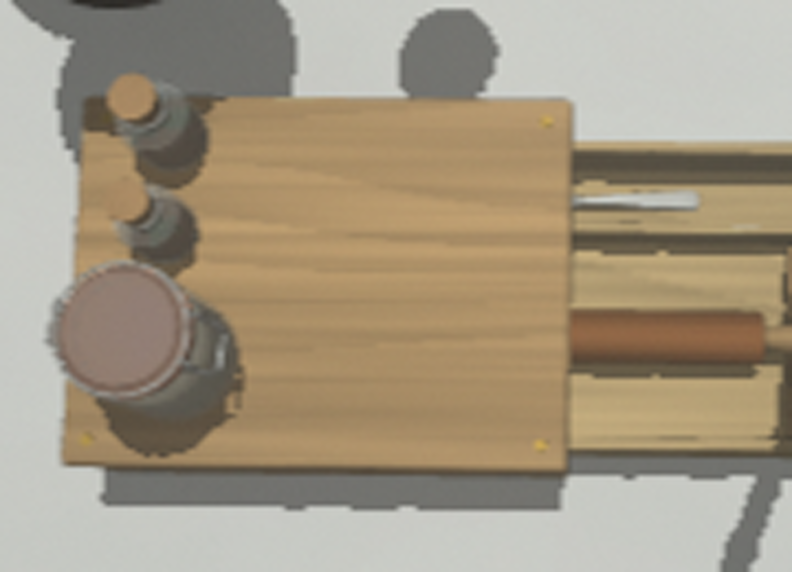

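The top view shows the drawer out. The pin's barrel runs from under the panel to about (763, 336) in the crop, with the teaspoon in the other lane. The 31 N force says the drawer is at its stop. I'll release the handle and go up.

Emit:
{"name": "servo_tool", "arguments": {
  "plan": [
    [[0,-0.1,0,0,0,0],[0,-0.1,0,0,0,0],[0,-0.1,0,0,0,0],[0,0,-2,0,0,0],[0,0,-6,0,0,0],[0,0,-10,0,0,0],[0,0,-14,0,0,0],[0,0,-14.5,0,0,0],[0,0,-14.5,0,0,0]]
  ],
  "claw": 3.2
}}

```text
time: 5.12
tool_pos: [0.5006, -0.1876, 0.2093]
tcp_rot: [-3.132, 0.051, -0.001]
wrist_force: [0.9, 0.0, -0.4]
width: 0.372
```

Run:
```python
from h import *
from workcell import bot,viewer
import cv2
s=bot.read_state(); p=s["tool_pos"]
print(s["time"],p,s["tcp_rot"],s["wrist_force"],s["width"])
np.save("w2.npy",np.r_[s["tool_pos"],s["tcp_rot"]])
c=viewer.read_camera("wrist"); cv2.imwrite("pics/w2.png",c["color"][:,:,::-1])
c=viewer.read_camera("scene"); a=c["color"][130:280,230:410,::-1]; cv2.imwrite("pics/sc2.png",cv2.resize(a,None,fx=4,fy=4,interpolation=cv2.INTER_CUBIC))
```

```text
5.1167 [ 0.50057591 -0.18757332  0.20931686] [-3.13245286e+00  5.07941990e-02 -8.28448489e-04] [ 0.87990838  0.04305234 -0.3990866 ] 0.37187948465670595
```

View pics/w2.png

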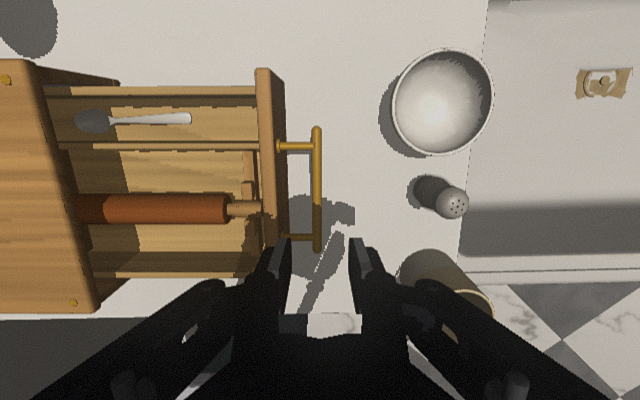

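View pics/sc2.png

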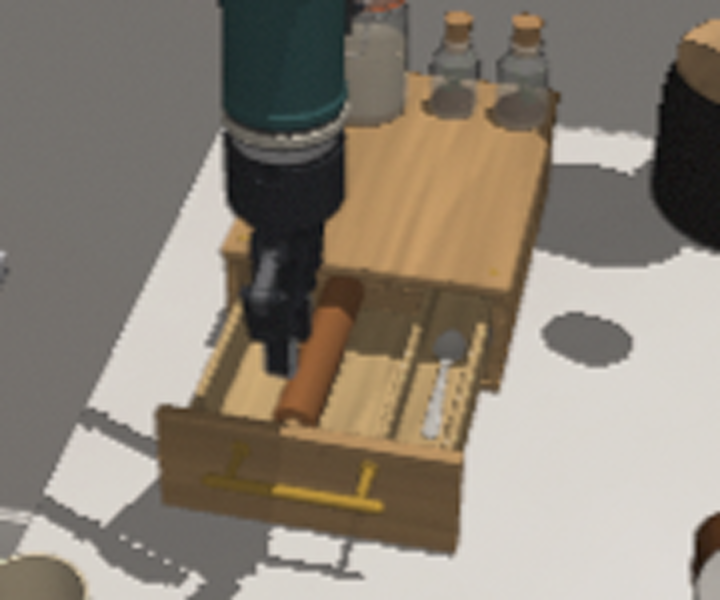

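The wrist view shows the bar at column ≈317 (rows 127–250). The barrel's front end is at about (231, 208), its axis runs left to about (90, 208), and the drawer front's top edge is at columns 256–271.

Run:
```python
from h import *
s=np.load("w2.npy")
def tou(P):
    a=PAR[2]; d=P-np.array([PAR[0],PAR[1],0]); return np.round([np.cos(a)*d[0]+np.sin(a)*d[1],-np.sin(a)*d[0]+np.cos(a)*d[1],d[2]],4)
for n,uv,z in [("bar1",(317,127),.078),("bar2",(317,250),.078),("barrel front",(231,208.5),.055),("axis left",(90,208.5),.055),("handle tip",(262,208),.05),("front in",(257,70),.098),("front out",(271,70),.098),("panelcorner",(40,62),.114),("panelcorner2",(97,312),.114)]:
    P=wback(s,uv,z); print(n,P.round(4),tou(P))
```

```text
bar1 [ 0.5651 -0.1865  0.078 ] [-0.3891 -0.0667  0.078 ]
bar2 [ 0.4361 -0.182   0.078 ] [-0.3879  0.0624  0.078 ]
barrel front [ 0.4786 -0.0862  0.055 ] [-0.2911  0.0224  0.055 ]
axis left [0.4832 0.0736 0.055 ] [-0.1312  0.0218  0.055 ]
handle tip [ 0.4765 -0.12    0.05  ] [-0.3249  0.0235  0.05  ]
front in [ 0.6135 -0.1384  0.098 ] [-0.3398 -0.1138  0.098 ]
front out [ 0.6131 -0.1501  0.098 ] [-0.3515 -0.1137  0.098 ]
panelcorner [0.6224 0.0275 0.114 ] [-0.1737 -0.1185  0.114 ]
panelcorner2 [0.3906 0.0439 0.114 ] [-0.1632  0.1136  0.114 ]
```

```bash
cat > plan2d.py <<'E'
import numpy as np
A=(-.165,.100)
def parts(c,th):
    u=np.array([-np.cos(th),np.sin(th)]); n=np.array([np.sin(th),np.cos(th)])
    t=np.linspace(-.13,.13,105); r=np.where(abs(t)<=.0901,.018,.010)
    P=np.array(c)+t[:,None]*u
    return P,P+n*r[:,None],P-n*r[:,None],r
def box(pts,x0,x1,z0,z1):
    dx=np.maximum(np.maximum(x0-pts[:,0],pts[:,0]-x1),0);dz=np.maximum(np.maximum(z0-pts[:,1],pts[:,1]-z1),0)
    ins=(dx==0)&(dz==0)
    d=np.hypot(dx,dz); d[ins]=-.001-np.minimum.reduce([pts[ins,0]-x0,x1-pts[ins,0],pts[ins,1]-z0,z1-pts[ins,1]]); return d
def clr(c,th):
    P,T,B,r=parts(c,th)
    f=lambda x0,x1,z0,z1,m=None: (box(P if m is None else P[m],x0,x1,z0,z1)-(r if m is None else r[m])).min()*1000
    h=r<.015
    return dict(panel=f(A[0],.15,.1,.114),front=f(-.353,-.336,0,.098),floor=f(-.4,.0,-.1,.02),restH=min(f(-.316,-.304,0,.04),f(-.092,-.080,0,.04)),restB=min(f(-.316,-.304,0,.056,~h),f(-.092,-.080,0,.056,~h)))
def fromback(b,th): return np.array(b)+.13*np.array([-np.cos(th),np.sin(th)])
# waypoints: back end pos, theta deg
W=[((-.068,.050),0),((-.068,.053),5),((-.070,.054),9),((-.076,.055),12),((-.088,.056),15),((-.100,.054),17),((-.11,.052),18)]
b=np.array(W[-1][0]); th=np.radians(18)
for L in (.03,.06,.09,.12,.15): W.append((tuple(b+L*np.array([-np.cos(th),np.sin(th)])),18))
if __name__=="__main__":
    prev=None
    for b,t in W:
        b=np.array(b)
        if prev is not None:
            m=clr(fromback((b+prev[0])/2,np.radians((t+prev[1])/2)),np.radians((t+prev[1])/2)); print("  mid",{k:round(float(v),1) for k,v in m.items()})
        c=fromback(b,np.radians(t)); print(b.round(3),t,c.round(3),{k:round(float(v),1) for k,v in clr(c,np.radians(t)).items()})
        prev=(b,t)
E
python3 plan2d.py
python3 - <<'E'
from h import *
g=U(PAR,[-.228,.0222,.2])[0]; print(g,cmd(g,tool(PAR[2]+1.5*np.pi)))
E
```

```text
[-0.068  0.05 ] 0 [-0.198  0.05 ] {'panel': 32.0, 'front': -2.0, 'floor': 12.0, 'restH': 0.0, 'restB': -2.0}
  mid {'panel': 26.2, 'front': -1.8, 'floor': 15.2, 'restH': 2.0, 'restB': -2.0}
[-0.068  0.053] 5 [-0.198  0.064] {'panel': 20.4, 'front': -1.0, 'floor': 18.5, 'restH': 4.0, 'restB': -2.1}
  mid {'panel': 16.5, 'front': -1.1, 'floor': 20.4, 'restH': 4.8, 'restB': -1.1}
[-0.07   0.054] 9 [-0.198  0.074] {'panel': 12.6, 'front': -0.8, 'floor': 22.3, 'restH': 5.4, 'restB': 0.0}
  mid {'panel': 10.0, 'front': -1.7, 'floor': 23.8, 'restH': 5.6, 'restB': 3.1}
[-0.076  0.055] 12 [-0.203  0.082] {'panel': 7.5, 'front': 2.4, 'floor': 25.0, 'restH': 5.5, 'restB': 6.3}
  mid {'panel': 5.9, 'front': 8.0, 'floor': 25.5, 'restH': 5.5, 'restB': 12.2}
[-0.088  0.056] 15 [-0.214  0.09 ] {'panel': 4.6, 'front': 13.6, 'floor': 26.0, 'restH': 6.0, 'restB': 18.2}
  mid {'panel': 5.7, 'front': 15.4, 'floor': 25.0, 'restH': 5.1, 'restB': 23.7}
[-0.1    0.054] 17 [-0.224  0.092] {'panel': 7.0, 'front': 14.7, 'floor': 24.0, 'restH': 6.1, 'restB': 29.3}
  mid {'panel': 8.8, 'front': 11.9, 'floor': 23.
[... 478 characters left out ...]
 'floor': 40.5, 'restH': 53.4, 'restB': 38.1}
  mid {'panel': 19.7, 'front': 8.1, 'floor': 45.2, 'restH': 53.4, 'restB': 38.1}
[-0.196  0.08 ] 18 [-0.319  0.12 ] {'panel': 26.7, 'front': 8.1, 'floor': 49.8, 'restH': 53.4, 'restB': 38.1}
  mid {'panel': 37.5, 'front': 8.1, 'floor': 54.4, 'restH': 53.4, 'restB': 38.1}
[-0.224  0.089] 18 [-0.348  0.129] {'panel': 50.1, 'front': 8.1, 'floor': 59.1, 'restH': 53.4, 'restB': 38.1}
  mid {'panel': 63.7, 'front': 8.1, 'floor': 63.7, 'restH': 53.4, 'restB': 38.1}
[-0.253  0.098] 18 [-0.376  0.139] {'panel': 77.7, 'front': 8.1, 'floor': 68.4, 'restH': 54.0, 'restB': 38.3}
[ 0.48037195 -0.02315714  0.2       ] [ -2.22 -16.2    0.64  -0.96  -0.19 -90.39]
```

Emit:
{"name": "servo_tool", "arguments": {
  "plan": [
    [[-2.2,-16.2,0.6,-1,-0.2,-90.4],[-2.2,-16.2,0.6,-1,-0.2,-90.4],[-2.2,-16.2,0.6,-1,-0.2,-90.4],[-2.2,-16.2,0.6,-1,-0.2,-90.4],[-2.2,-16.2,0.6,-1,-0.2,-90.4],[-2.2,-16.2,0.6,-1,-0.2,-90.4],[-2.2,-16.2,0.6,-1,-0.2,-90.4],[-2.2,-16.2,0.6,-1,-0.2,-90.4],[-2.2,-16.2,0.6,-1,-0.2,-90.4],[-2.2,-16.2,0.6,-1,-0.2,-90.4],[-2.2,-16.2,0.6,-1,-0.2,-90.4],[-2.2,-16.2,0.6,-1,-0.2,-90.4],[-2.2,-16.2,0.6,-1,-0.2,-90.4],[-2.2,-16.2,0.6,-1,-0.2,-90.4],[-2.2,-16.2,0.6,-1,-0.2,-90.4],[-2.2,-16.2,0.6,-1,-0.2,-90.4]]
  ],
  "claw": 6.0
}}

```text
time: 6.55
tool_pos: [0.4796, -0.0232, 0.1988]
tcp_rot: [-2.251, -2.19, 0.003]
wrist_force: [-0.5, -0.2, 0.3]
width: 0.707
```

Run:
```python
from h import *
from workcell import bot,viewer
import cv2
s=bot.read_state(); p=s["tool_pos"]
print(s["time"],p,s["tcp_rot"],s["q"].round(2),s["width"])
np.save("w3.npy",np.r_[s["tool_pos"],s["tcp_rot"]])
g=U(PAR,[-.228,.0222,.031])[0]; print(g,cmd(g,tool(PAR[2]+1.5*np.pi)))
c=viewer.read_camera("wrist"); cv2.imwrite("pics/w3.png",c["color"][:,:,::-1])
```

```text
6.55 [ 0.47959978 -0.0231785   0.19878284] [-2.25075998 -2.1897188   0.00325801] [-0.1  -0.08  2.04 -0.    1.19 -0.07] 0.707366339231164
[ 0.48037195 -0.02315714  0.031     ] [ 1.000e-02  1.200e-01  1.678e+01 -1.400e-01  3.000e-02 -1.100e-01]
```

View pics/w3.png

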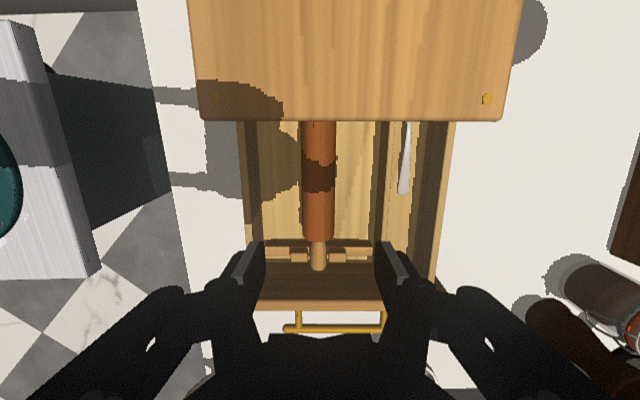

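The pin is centred between the jaws (barrel at columns 302–336), and the panel's front edge is at row ≈121.

Run:
```python
from h import *
s=np.load("w3.npy")
def tou(P):
    a=PAR[2]; d=P-np.array([PAR[0],PAR[1],0]); return np.round([np.cos(a)*d[0]+np.sin(a)*d[1],-np.sin(a)*d[0]+np.cos(a)*d[1],d[2]],4)
for n,uv,z in [("panel edge up",(319,118),.114),("panel low",(319,121),.1),("barrel front",(319,241),.05),("barrel near panel",(319,124),.068),("fr",(319,301),.098)]:
    print(n,tou(wback(s,uv,z)))
```

```text
panel edge up [-0.1551  0.0231  0.114 ]
panel low [-0.1576  0.0232  0.1   ]
barrel front [-0.2903  0.0237  0.05  ]
barrel near panel [-0.1609  0.0233  0.068 ]
fr [-0.3349  0.0235  0.098 ]
```

Emit:
{"name": "servo_tool", "arguments": {
  "plan": [
    [[0,0.1,4,0,0,0],[0,0.1,8,0,0,0],[0,0.1,12,0,0,0],[0,0.1,14.5,0,0,0],[0,0.1,16,0,0,0],[0,0.1,16.7,0,0,0],[0,0.1,16.8,0,0,0],[0,0.1,16.8,0,0,0]]
  ]
}}

```text
time: 7.27
tool_pos: [0.4809, -0.0234, 0.0314]
tcp_rot: [-2.251, -2.19, 0.002]
wrist_force: [0.2, -0.2, -0.4]
width: 0.709
```

Emit:
{"name": "servo_tool", "arguments": {
  "plan": [
    [[0,0,0,0,0,0],[0,0,0,0,0,0],[0,0,0,0,0,0],[0,0,0,0,0,0],[0,0,0,0,0,0],[0,0,0,0,0,0],[0,0,0,0,0,0]]
  ],
  "claw": 0,
  "grip_force": 80
}}

```text
time: 7.85
tool_pos: [0.4798, -0.0234, 0.0329]
tcp_rot: [-2.25, -2.189, 0.005]
wrist_force: [-7.5, 1.1, 8.0]
width: 0.401
```

```bash
cat > rows.py <<'E'
from h import *
from plan2d import *
def rowsfor(W,s,p0,sg=.03):
    """grip offset from measured pose p0 (TCP at grasp, theta 0)"""
    out=[]
    ux=np.array([np.cos(PAR[2]),np.sin(PAR[2]),0])
    R0=R.from_rotvec(p0[3:6])
    for b,t in W:
        th=np.radians(t); c=fromback(b,th)
        # rigid: tcp offset from pin centre at theta0 = (d, h) in pin frame(u,n)
        # pitch rotation about world axis taking -ux up
        ax=np.cross(-ux,[0,0,1]); Rw=R.from_rotvec(ax*th)
        c0=np.array([PAR[0],PAR[1],0])+ux*(-.198)+np.array([-np.sin(PAR[2]),np.cos(PAR[2]),0])*.0225+np.array([0,0,.05])
        cc=c0+ux*(c[0]+.198)+np.array([0,0,c[1]-.05])
        tcp=cc+Rw.apply(p0[:3]-c0)
        out.append(cmd(tcp,Rw*R0,s))
    return np.array(out)
E
python3 - <<'E'
from rows import *
from workcell import bot
s=bot.read_state(); print(s["time"],s["tool_pos"],s["wrist_force"],s["width"])
p0=np.r_[s["tool_pos"],s["tcp_rot"]]; np.save("p0.npy",p0)
W=[((-.068,.050),0),((-.068,.052),4),((-.069,.053),8),((-.073,.053),11),((-.082,.053),14),((-.091,.053),16),((-.100,.053),17.5),((-.11,.052),18)]
b=np.array(W[-1][0]);th=np.radians(18)
for L in (.03,.06,.09,.11): W.append((tuple(b+L*np.array([-np.cos(th),np.sin(th)])),18))
for (b,t),r in zip(W,rowsfor(W,s,p0)):
    print(t,r.round(1), {k:round(float(v),1) for k,v in clr(fromback(b,np.radians(t)),np.radians(t)).items()})
E
```

```text
7.85 [ 0.47975131 -0.023406    0.0329076 ] [-7.48293693  1.14232285  7.95825403] 0.40142377351763187
0 [0. 0. 0. 0. 0. 0.] {'panel': 32.0, 'front': -2.0, 'floor': 12.0, 'restH': 0.0, 'restB': -2.0}
4 [-0.1 -0.  -1.3 -0.  -4.   0. ] {'panel': 23.1, 'front': -1.4, 'floor': 16.8, 'restH': 2.9, 'restB': -2.1}
8 [-0.2 -0.  -2.6 -0.  -8.   0. ] {'panel': 15.2, 'front': -0.5, 'floor': 20.6, 'restH': 4.4, 'restB': -1.2}
11 [ -0.5  -0.   -3.4  -0.  -11.    0. ] {'panel': 10.6, 'front': -1.0, 'floor': 22.6, 'restH': 4.1, 'restB': 2.8}
14 [ -1.3  -0.   -4.2  -0.  -14.    0. ] {'panel': 7.5, 'front': 7.8, 'floor': 23.0, 'restH': 3.0, 'restB': 11.6}
16 [ -2.2  -0.   -4.8  -0.  -16.    0.1] {'panel': 6.8, 'front': 14.3, 'floor': 23.0, 'restH': 3.0, 'restB': 20.3}
17.5 [ -3.   -0.   -5.2  -0.  -17.5   0.1] {'panel': 7.3, 'front': 15.7, 'floor': 23.0, 'restH': 5.3, 'restB': 29.0}
18 [ -4.   -0.   -5.2  -0.  -18.    0.1] {'panel': 10.7, 'front': 9.6, 'floor': 22.0, 'restH': 11.6, 'restB': 38.1}
18 [ -6.8  -0.   -6.2  -0.  -18.    0.1] {'panel': 10.8, 'front': 8.1, 'floor': 31.3, 'restH': 41.2, 'restB': 38.1}
18 [ -9.7  -0.   -7.1  -0.  -18.    0.1] {'panel': 18.7, 'front': 8.1, 'floor': 40.5, 'restH': 53.4, 'restB': 38.1}
18 [-12.5  -0.   -8.   -0.  -18.    0.1] {'panel': 26.7, 'front': 8.1, 'floor': 49.8, 'restH': 53.4, 'restB': 38.1}
18 [-14.4  -0.   -8.6  -0.  -18.    0.1] {'panel': 41.6, 'front': 8.1, 'floor': 56.0, 'restH': 53.4, 'restB': 38.1}
```

Emit:
{"name": "servo_tool", "arguments": {
  "plan": [
    [[0,-0.1,-0.3,0,-1,0],[0,-0.1,-0.7,0,-2,0],[-0.1,-0.1,-1.0,0,-3,0],[-0.1,-0.1,-1.3,0,-4,0],[-0.1,-0.1,-1.7,0,-5,0],[-0.15,-0.1,-2.0,0,-6,0],[-0.2,-0.1,-2.3,0,-7,0],[-0.2,-0.1,-2.6,0,-8,0],[-0.2,-0.1,-2.6,0,-8,0],[-0.2,-0.1,-2.6,0,-8,0]]
  ]
}}

```text
time: 8.68
tool_pos: [0.479, -0.025, 0.0592]
tcp_rot: [2.179, 2.122, -0.157]
wrist_force: [-0.1, -0.5, -2.7]
width: 0.399
```

Run:
```python
from rows import *
from workcell import bot,viewer
import cv2
s=bot.read_state(); print(s["time"],s["tool_pos"],s["wrist_force"],s["torque"],s["width"])
p0=np.load("p0.npy")
W=[((-.069,.053),8),((-.073,.053),11),((-.082,.053),14),((-.091,.053),16),((-.100,.053),17.5),((-.11,.052),18)]
b=np.array(W[-1][0]);th=np.radians(18)
for L in (.03,.06,.09,.11): W.append((tuple(b+L*np.array([-np.cos(th),np.sin(th)])),18))
print(rowsfor(W,s,p0).round(1))
c=viewer.read_camera("wrist"); cv2.imwrite("pics/w4.png",c["color"][:,:,::-1])
c=viewer.read_camera("scene"); a=c["color"][130:280,230:410,::-1]; cv2.imwrite("pics/sc4.png",cv2.resize(a,None,fx=4,fy=4,interpolation=cv2.INTER_CUBIC))
```

```text
8.6833 [ 0.47898062 -0.02502703  0.05915813] [-0.05581053 -0.53639405 -2.67137204] [ 0.0419706  -0.03954345  0.02296719] 0.39866697888145747
[[ -0.    0.1   0.1   0.   -0.    0.1]
 [ -0.5   0.1  -0.7   0.   -3.    0.1]
 [ -1.4   0.1  -1.4   0.   -6.    0.1]
 [ -2.3   0.1  -1.9   0.   -8.    0.1]
 [ -3.1   0.1  -2.2   0.   -9.5   0.1]
 [ -4.1   0.1  -2.1   0.  -10.    0.1]
 [ -7.1   0.1  -2.6   0.  -10.    0.1]
 [-10.    0.1  -3.1   0.  -10.    0.1]
 [-13.    0.1  -3.6   0.  -10.    0.1]
 [-14.9   0.1  -4.    0.  -10.    0.1]]
```

View pics/w4.png

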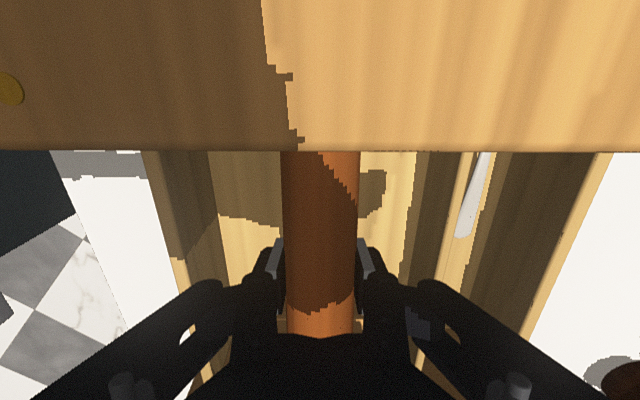

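View pics/sc4.png

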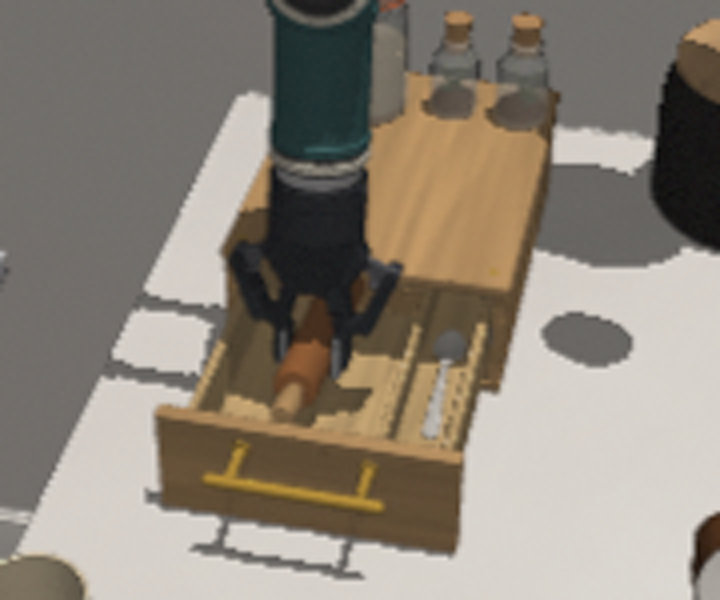

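The pin is held and its front end is rising: the wrist carries 2.7 N, about the pin's weight, with no contact, and the drawer is unmoved. I'll go on to 18° and start drawing it out.

Emit:
{"name": "servo_tool", "arguments": {
  "plan": [
    [[-0.2,0,-0.3,0,-1.5,0],[-0.5,0,-0.7,0,-3,0],[-0.9,0,-1.1,0,-4.5,0],[-1.4,0,-1.4,0,-6,0],[-1.8,0,-1.65,0,-7,0],[-2.3,0,-1.9,0,-8,0],[-3.1,0,-2.2,0,-9.5,0],[-3.6,0,-2.2,0,-10,0],[-4.1,0,-2.1,0,-10,0],[-4.1,0,-2.1,0,-10,0],[-4.1,0,-2.1,0,-10,0]]
  ]
}}

```text
time: 9.7
tool_pos: [0.4773, -0.0633, 0.085]
tcp_rot: [2.084, 2.027, -0.335]
wrist_force: [-1.1, 0.3, -2.5]
width: 0.398
```

Run:
```python
from rows import *
from workcell import bot,viewer
import cv2
s=bot.read_state(); print(s["time"],s["tool_pos"],s["wrist_force"],s["torque"],s["width"])
p0=np.load("p0.npy")
W=[((-.11,.052),18)]
b=np.array(W[-1][0]);th=np.radians(18)
for L in (.03,.06,.09,.11,.13,.16): W.append((tuple(b+L*np.array([-np.cos(th),np.sin(th)])),18))
W.append(((-.265,.145),18)); W.append(((-.285,.20),9)); W.append(((-.285,.30),0))
print(rowsfor(W,s,p0).round(1))
c=viewer.read_camera("scene"); a=c["color"][130:280,230:410,::-1]; cv2.imwrite("pics/sc5.png",cv2.resize(a,None,fx=4,fy=4,interpolation=cv2.INTER_CUBIC))
```

```text
9.7 [ 0.47734632 -0.06326623  0.08495198] [-1.08467561  0.30054789 -2.54262357] [ 0.15831969  0.030935   -0.03669716] 0.39812256371686267
[[  0.    0.1  -0.   -0.1  -0.    0. ]
 [ -3.    0.1  -0.   -0.1  -0.    0. ]
 [ -6.    0.2  -0.   -0.1  -0.    0. ]
 [ -9.    0.2  -0.   -0.1  -0.    0. ]
 [-11.    0.2  -0.   -0.1  -0.    0. ]
 [-13.    0.2  -0.   -0.1  -0.    0. ]
 [-16.    0.2  -0.   -0.1  -0.    0. ]
 [-17.6   0.1  -4.1  -0.1  -0.    0. ]
 [-20.7   0.1  -6.2  -0.1   9.    0. ]
 [-23.    0.1 -13.4  -0.1  18.   -0. ]]
```

View pics/sc5.png

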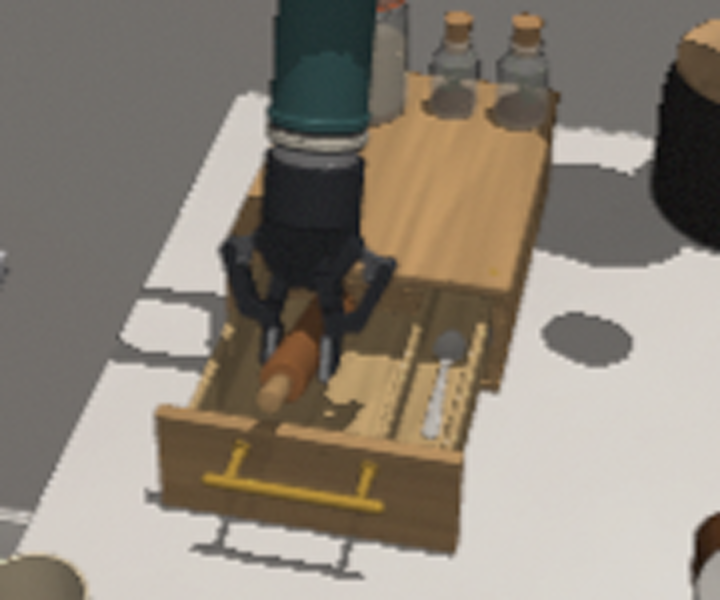

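Emit:
{"name": "servo_tool", "arguments": {
  "plan": [
    [[-0.7,0.1,0,0,0,0],[-2,0.1,0,0,0,0],[-3.5,0.1,-0.1,0,0,0],[-5,0.1,-0.3,0,0,0],[-6.5,0.1,-0.5,0,0,0],[-8,0.1,-0.7,0,0,0],[-9.5,0.1,-0.9,0,0,0],[-11,0.1,-1,0,0,0],[-12.5,0.1,-1.2,0,0,0],[-13.5,0.1,-1.5,0,0,0],[-14,0.1,-2,0,0,0],[-14,0.1,-2,0,0,0]]
  ]
}}

```text
time: 10.75
tool_pos: [0.4759, -0.191, 0.1489]
tcp_rot: [2.084, 2.024, -0.333]
wrist_force: [0.3, -1.0, -2.2]
width: 0.396
```

Run:
```python
from rows import *
from workcell import bot,viewer
import cv2
s=bot.read_state(); print(s["time"],s["tool_pos"],s["wrist_force"],s["torque"],s["width"])
T=tool(PAR[2]+1.5*np.pi); p=s["tool_pos"]
print(cmd(p+[0.0,0,.08],R.from_rotvec(s["tcp_rot"])),cmd(p+[0.01,0.03,.17],T))
c=viewer.read_camera("scene"); a=c["color"][130:280,230:410,::-1]; cv2.imwrite("pics/sc6.png",cv2.resize(a,None,fx=4,fy=4,interpolation=cv2.INTER_CUBIC))
```

```text
10.75 [ 0.47594608 -0.19103393  0.14890448] [ 0.33500557 -1.03197535 -2.21132574] [ 0.19109879 -0.02863256  0.06315622] 0.3959172427839079
[-2.48 -0.02 -7.61  0.    0.    0.  ] [ -2.38   0.87 -17.1   -0.16  18.04  -0.2 ]
```

View pics/sc6.png

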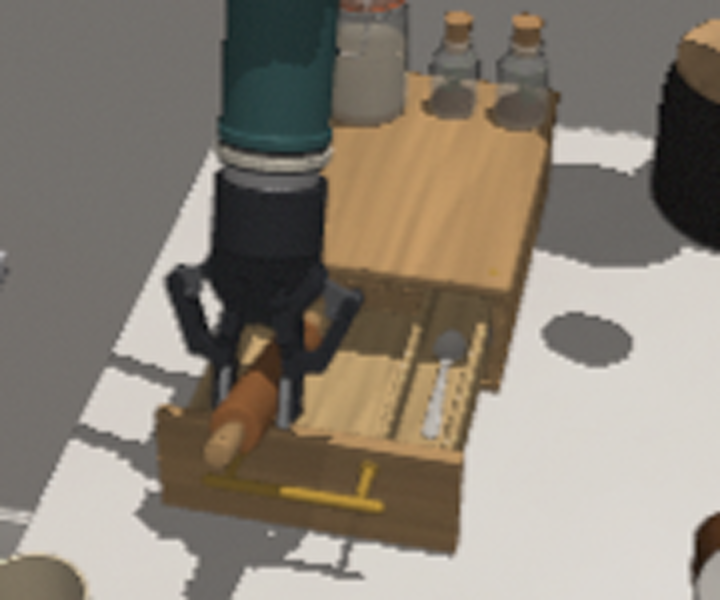

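The pin is out past the panel edge and over the drawer front, with no contact force. Next I lift and then level it.

Emit:
{"name": "servo_tool", "arguments": {
  "plan": [
    [[-0.6,0,-1.9,0,0,0],[-1.2,0,-3.8,0,0,0],[-1.9,0,-5.7,0,0,0],[-2.5,0,-7.6,0,0,0],[-3.1,0.1,-9.5,0,3,0],[-3.7,0.2,-11.4,0,6,0],[-4.3,0.3,-13.3,0,9,0],[-4.8,0.4,-15,0,12,0],[-5.2,0.5,-16,0,15,0],[-5.2,0.5,-16.5,0,17,0],[-5.2,0.5,-16.5,0,18,0],[-5.2,0.5,-16.5,0,18,0],[-5.2,0.5,-16.5,0,18,0],[-5.2,0.5,-16.5,0,18,0]]
  ]
}}

```text
time: 11.97
tool_pos: [0.4807, -0.1883, 0.3197]
tcp_rot: [-2.25, -2.187, 0.005]
wrist_force: [0.2, -0.1, -2.7]
width: 0.395
```

Run:
```python
from rows import *
from workcell import bot,viewer
import cv2
s=bot.read_state(); print(s["time"],s["tool_pos"],s["wrist_force"],s["torque"],s["width"],abs(s["joint_vel"]).max())
print(cmd(s["tool_pos"],tool(PAR[2]+1.5*np.pi)))
for n in ("scene","top","wrist"):
    c=viewer.read_camera(n); a=c["color"][:,:,::-1]
    if n=="scene": a=cv2.resize(a[60:300,180:460],None,fx=2.5,fy=2.5,interpolation=cv2.INTER_CUBIC)
    cv2.imwrite(f"pics/{n}7.png",a)
```

```text
11.9667 [ 0.48066301 -0.18828322  0.31973086] [ 0.15627958 -0.05836315 -2.70660262] [-0.09854017 -0.03852868  0.02432787] 0.3954694220204991 0.0028015901902243958
[ 0.    0.    0.   -0.29 -0.02 -0.17]
```

View pics/scene7.png

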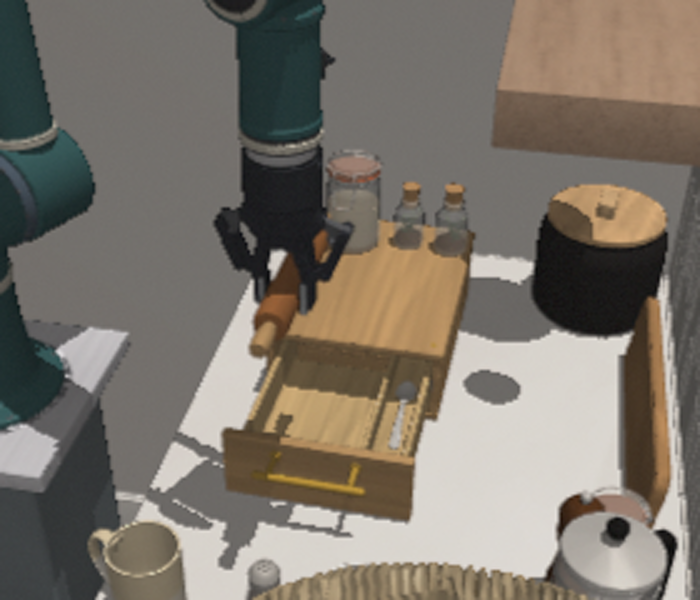

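View pics/top7.png

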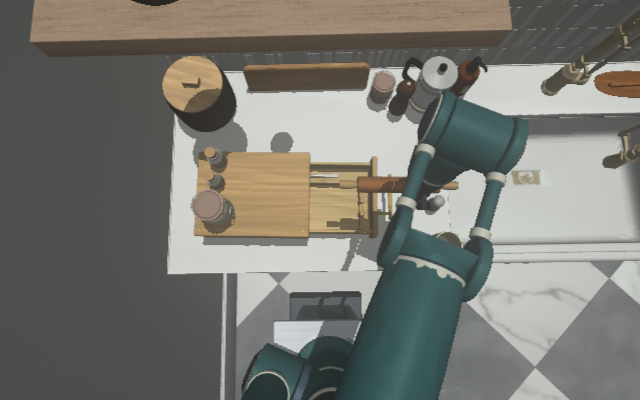

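View pics/wrist7.png

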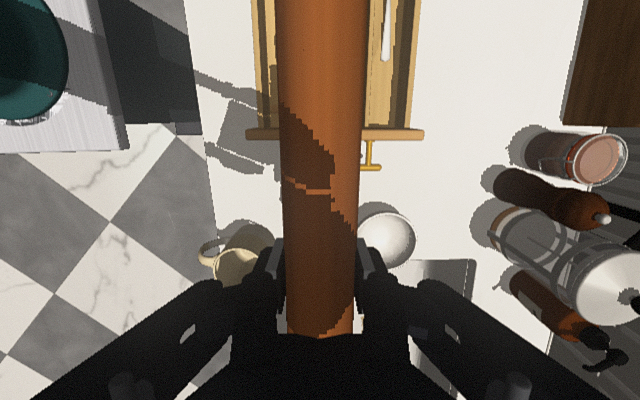

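Run:
```python
from rows import *
from workcell import bot
s=bot.read_state(); p0=np.load("p0.npy"); ux=np.array([np.cos(PAR[2]),np.sin(PAR[2]),0])
c0=np.array([PAR[0],PAR[1],.05])-ux*.198+np.array([-np.sin(PAR[2]),np.cos(PAR[2]),0])*.0225
c=s["tool_pos"]+(c0-p0[:3])
for t in (-4,0,4):
    th=np.radians(t);f=-ux*np.cos(th)+np.array([0,0,np.sin(th)])
    g=c-ux*.03; P=np.array([g+.1*f,g-.16*f])
    print(t,P.round(3).tolist(),"scene",proj("scene",P).round(1).tolist(),"crop",((proj("scene",P)[0]-[180,60])*2.5).round(0),"top",proj("top",P).round(1).tolist())
import cv2
for n in ("w4","wrist7"):
    im=cv2.imread(f"pics/{n}.png").astype(int); 
    for r in (165,200,225):
        m=np.where((im[r,240:400,2]-im[r,240:400,0]>25)&(im[r,240:400,2]<200)&(im[r,240:400,2]>1.6*im[r,240:400,1]))[0]; print(n,r,m.min()+240,m.max()+240)
a=cv2.imread("pics/top7.png")[150:230,320:480]; cv2.imwrite("pics/top7c.png",cv2.resize(a,None,fx=5,fy=5))
```

```text
-4 [[0.479, -0.288, 0.33], [0.485, -0.029, 0.349]] scene [[283.7, 203.0], [309.8, 142.2]] crop [259. 358.] top [[457.4, 185.1], [340.1, 182.8]]
0 [[0.479, -0.288, 0.337], [0.485, -0.028, 0.337]] scene [[283.5, 200.7], [309.8, 145.7]] crop [259. 352.] top [[458.6, 184.5], [339.6, 183.9]]
4 [[0.479, -0.288, 0.344], [0.485, -0.029, 0.326]] scene [[283.4, 198.2], [309.8, 149.3]] crop [259. 345.] top [[459.6, 183.8], [339.6, 184.9]]
w4 165 282 358
w4 200 282 357
w4 225 284 354
wrist7 165 294 358
wrist7 200 301 357
wrist7 225 291 355
```

View pics/top7c.png

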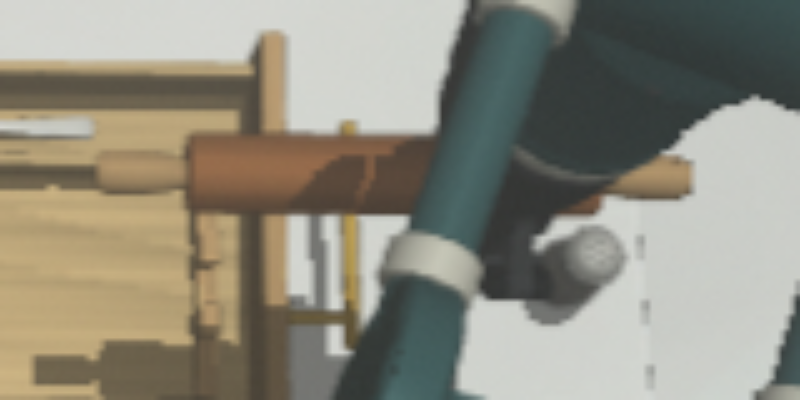

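Run:
```python
import cv2
a=cv2.imread("pics/scene7.png")[200:380,220:360]; cv2.imwrite("pics/sc7c.png",cv2.resize(a,None,fx=3.2,fy=3.2,interpolation=cv2.INTER_CUBIC))
```

```text
(no output)
```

View pics/sc7c.png

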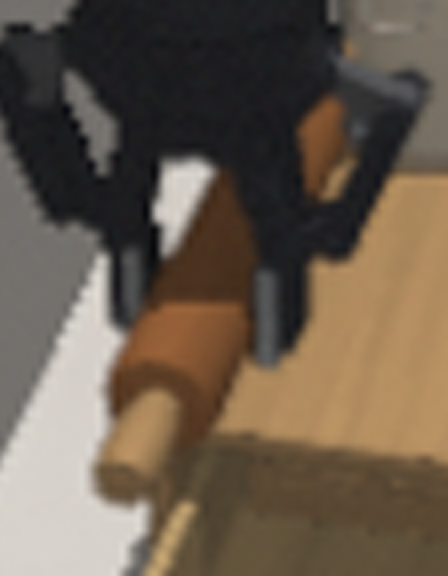

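The front end face is at about (257, 351) in the scene crop. A level pin predicts (259, 352), so the pin is level at z ≈ 0.337 m. The drawer is still out and the jars and crockery are where they were.

Run:
```python
from h import *
from workcell import finish_job
print("bar expected top px",proj("top",U(PAR,[[-.388,0,.078]])))
print(finish_job())
```

```text
bar expected top px [[389.6225266  196.36759868]]
the job is handed in; nothing more can be done
None
```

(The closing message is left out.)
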